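Reset the bench supply through its recessed well

TASK

A solder spool has been left lying on top of the long bench supply, over the round well that hides its reset key. With the fingertips, slide the spool along the top until the well is completely uncovered, leaving it lying flat on the supply and never lifting it; then reach into the round well, press the sunken reset key all the way down, hold it there for about a second, and let it come back up. Do not press the square key of the smaller instrument, and leave the things lying around undisturbed.

Things in the scene. Friction and masses are not known exactly. Their poses are not given: they have to be found in the camera images.
- supply: Long grey bench supply, fixed: 130 mm (x) by 240 mm (y) by 70 mm high. Origin: centre of its underside on the bench; z up, -x its front with the display, y along it. Flat top 70 mm above the origin, edged all round by a black rim 4 mm wide, 6 mm high. The round well lies 50 mm from the middle towards -y; the bare +y part of the top has room for the spool. Place and yaw vary from run to run.
- well_mouth (a point): Centre of the mouth of the round well, in the plane of the supply's top. The well is 48 mm across with straight upright walls and 40 mm deep. The reset key stands centred in it. At the start the spool covers it.
- reset_key (a joint): Travel of the reset key in m: 0 up, 0.006 fully down (hard stop), positive when pressed straight down. A spring returns it; it starts to move at about 1.5 N and needs about 5 N to be fully down. Beyond 0.005 counts as fully down.
- key_top (a point): Centre of the upper face of the round off-white reset key, 30 mm in diameter. When the key is up this face lies 22 mm below the well's mouth; pressed fully it is 28 mm below.
- spool: Spool of solder lying flat, black flanges, grey metal winding: 62 mm diameter, 30 mm high, about 0.2 kg, loose. Origin: centre of its underside, z its axis. It starts on the supply's top with its centre within 15 mm of the well's; it cannot drop into the well. The well is uncovered when their centres are over 55 mm apart horizontally; against the +y end rim they are about 135 mm apart.
- tester: Smaller grey instrument fixed to the bench, 130 mm by 130 mm by 70 mm high, no rim, with a square well 48 mm wide in the middle of its top. Origin: centre of its underside. It and the supply may swap sides (left or right of the robot).
- tester_key (a joint): Travel in m of the square sunken key (28 mm wide, its face 22 mm below the tester's top) of the smaller instrument: 0 up. Not to be pressed.
- driver: Loose screwdriver lying on the bench beyond the instruments, 160 mm long, along its x axis, handle towards -x. Leave alone.
- jar: Loose jar with black lid, 48 mm in diameter, 55 mm high, beyond the instruments. Origin: centre of its underside. Leave alone.
- bits_box: Loose open grey box for bits, 70 by 100 by 30 mm, beyond the instruments. Origin: centre of its underside. Leave alone.
Things that resemble listed ones, but are neither listed nor needed, are in the scene too. Leave any brown or pink look-alike of the spool alone. What is shaped like the tester but black or red is not meant.

How it is judged (in metres and radians):
On the way, in this order (a step that is already met when the one before it is completed fails the run):
1. the spool lies flat on the supply's top, clear of the round well (horizontal distance between spool and well_mouth above 0.055 m and z of spool in the frame of supply between 0.067 and 0.074 m and angle between spool's own z axis and vertical below 0.1 rad and value of joint reset_key below 0.002 m), for 0.2 s.
2. the reset key is held fully down by the fingertips (value of joint reset_key above 0.005 m and contact force between the fingers and reset_key above 1 N), for 0.7 s.
At the end, for the whole second after the job is handed in: The spool lies at rest and flat (within 0.1 rad) on the supply's top with its centre more than 55 mm from the well's centre, the reset key has been held fully down (over 5 of 6 mm) for at least 0.7 s after the spool was cleared and is up again (within 1 mm), the square key is up (horizontal distance between spool and well_mouth above 0.055 m and z of spool in the frame of supply between 0.067 and 0.074 m and angle between spool's own z axis and vertical below 0.1 rad and value of joint each of reset_key, tester_key below 0.001 m and linear speed of spool below 0.01 m/s); the robot touches nothing.
It fails at once if the spool is lifted (more than 10 mm above the supply's top) (z of spool in the frame of supply above 0.08 m).
It fails at once if the spool is tipped over or falls off the supply (angle between spool's own z axis and vertical above 0.5 rad or z of spool in the frame of supply below 0.06 m).
It fails at once if the square key of the smaller instrument is pressed (more than 2 mm) (value of joint tester_key above 0.002 m).
It fails at once if the screwdriver, jar or bits box is moved more than 15 mm (distance of any of driver, jar, bits_box from where it was at the start of the episode above 0.015 m).
It also fails if it takes over 42 s, if anything falls off the work surface, if the arm or the gripper's body presses on something with over 40 N, if the wrist force passes 120 N, or if a joint passes its speed limit or range.

ROBOT

A 6-joint arm with a two-finger parallel gripper is mounted at the origin on the work surface. World frame = base frame: x ahead of the robot, y to its left, z up, the work surface at z = 0. Lengths are in m, angles in degrees, forces in N, time in s.
With the tool pointing down it reaches from about 0.3 to 0.75 m from the base axis. Payload 8.5 kg.
Tool frame: the origin (TCP) lies at the very end of the fingers, on their centre line; the grasp point (between the pads) lies 19 mm behind it; x points along the fingers, y is the direction in which the jaws open and shut, and the axes are right-handed (so a half turn about x gives the same grasp; the last joint's range is limited). The gripper opens to 85 mm and grips with 20 to 120 N. Pads are 22 mm wide; open, the fingers measure 114 mm over their backs; the gripper's body (76 mm by 85 mm) begins 54 mm behind the grasp point. The pads swing forward as they close: fully open they stand 13 mm farther back than shut.
Start: joints at [56.19, 21.807, 74.336, -0, 83.858, -12.336], TCP at [0.201, 0.512, 0.231] pointing down, gripper open.
Joint ranges: [-178.18, 178.18], [-50.72, 133.34], [12.68, 142.11], [-81.47, 261.47], [9.98, 163.14], [-165.26, 165.26]. Speed limits (degrees/s): [136.94, 136.94, 180, 180, 180, 180].

INTERFACE

Orientations are given as a 3x3 rotation matrix whose columns are the frame's x, y, z axes.
In Python, from rig import sensors, cams, env gives the robot as it stands.
- The arm moves only by the shell command python3 -m crank 'ROWS' [FORCE]. ROWS is a JSON object of lists of equal length, an entry for each row: "hand": the closure in counts, from 0 (fully open) to 255 (shut); "translation": the shift along the tool's x, y, z in m, a list of three; "dr": the turn, a rotation vector about the tool's x, y, z in rad, a list of three. A call has 1 to 5 rows; each row is the pose to reach, as a shift and turn from the pose commanded when the call began, along the tool's axes at that moment; what a row does not reach only later rows make up. A row lasts 1/10 s, in which the tool goes at most 50 mm and 8.59 degrees, less where a joint would pass 70% of its speed; a pose out of reach is approached as far as the arm can. A call with a gripper value outside its range is refused whole. The fingers move at their own pace and stop on an object; FORCE is the grip in N (left out, the last holds). Time passes only in rows, so rows that repeat a pose let the fingers close. It gives the time, the measured TCP pose, the force and the opening at its end, in the units of the state.
- sensors.observe(): the state, without advancing time (a new reading comes with each control period).
- cams.get_image(name): name is "scene" or "side" or "wrist"; returns (picture, depth): 384x512x3 uint8, blue, green, red; 384x512 float32, m along the optical axis (not along the pixel's ray), 0 where there is no reading.
- cams.calibration(name): a dict with "vertical_fov" (degrees; the focal length in pixels is half the picture's height over the tangent of half this angle, whatever the lens; pixels are square), "cx", "cy" (the principal point, pixels), "extrinsics" (4x4, takes a point from camera to world coordinates). Camera axes: x right, y down, z forward; pixel columns grow to the right and rows downward; lengths in m; the calibration is good to about 2 mm. A picture is of the moment at which its call begins: read the wrist's pose just before it. calibration takes no time and is no camera call; for the wrist camera it gives the pose at the moment of the call.
- env.close_job(): hands the job in, once; it reports no verdict.
The state is a dict: "time_s": time; "q": joint angles; "qvel": joint speeds; "joint_efforts": joint torques, N m; "position": TCP position; "tool_rot": TCP orientation; "ft_force": force on the tool from outside, world axes, zero at the start; "wrist_torque": the same for the moment, N m; "grip_width": finger opening in m.
Only numpy, scipy, OpenCV 4.12 (cv2) and the standard library are available. Lean on these libraries where they do the work, as an engineer would, in place of code of your own. Each camera call takes 0.05 s, during which the arm holds its last target. There are 200 camera calls.

## Working session

There is one attempt and no reset: what is moved stays moved. The work goes in short steps, Python scripts to look and compute and a shell command to move; the robot and the scene stay as the last step left them, time stands still between calls to the robot, and variables do not carry over. Pictures are saved under pics/ and viewed, about 8 in all and at most 12, crops included, and the job is handed in when it is done.

```bash
ls; mkdir -p pics
cat > h.py <<'E'
import numpy as np,cv2
from rig import sensors,cams,env
def K(n):
    c=cams.calibration(n); f=192/np.tan(np.radians(c["vertical_fov"])/2); return f,c["cx"],c["cy"],np.array(c["extrinsics"])
def ray(n,u,v,z,k=None):
    f,cx,cy,T=k or K(n); d=T[:3,:3]@np.array([(u-cx)/f,(v-cy)/f,1]); o=T[:3,3]; return o+d*(z-o[2])/d[2]
def cloud(n,D,k=None):
    f,cx,cy,T=k or K(n); v,u=np.mgrid[:384,:512]; P=np.stack([(u-cx)/f*D,(v-cy)/f*D,D],-1); return P@T[:3,:3].T+T[:3,3]
E
python3 - <<'E'
from h import *
ims=[]
for n in ["scene","side","wrist"]:
    k=K(n); im,D=cams.get_image(n); np.savez(f"pics/{n}0.npz",im=im,D=D,T=k[3],k=np.array(k[:3])); cv2.imwrite(f"pics/{n}0.png",im); print(n,np.round(k[3],3).tolist(),k[:3])
    ims.append(im)
cv2.imwrite("pics/all0.png",cv2.resize(np.vstack([np.hstack(ims[:2]),np.hstack([ims[2],ims[2]*0])]),(800,600)))
s=sensors.observe(); print(s["position"],np.round(s["tool_rot"],3),s["time_s"])
E
```

```text
pics
scene [[0.782, 0.518, -0.347, 0.741], [0.624, -0.653, 0.43, -0.337], [-0.004, -0.552, -0.834, 0.7], [0.0, 0.0, 0.0, 1.0]] (np.float64(368.37120186211695), 253.04661671974623, 189.63430814086527)
side [[0.893, -0.347, 0.288, 0.239], [-0.451, -0.678, 0.581, -0.506], [-0.006, -0.648, -0.761, 0.724], [0.0, 0.0, 0.0, 1.0]] (np.float64(353.0828282561645), 264.5169820374147, 197.22672573940196)
wrist [[0.367, 0.882, 0.296, 0.125], [0.93, -0.347, -0.118, 0.54], [-0.001, 0.319, -0.948, 0.374], [0.0, 0.0, 0.0, 1.0]] (np.float64(277.1545569356922), 251.4768221277376, 186.66597429612654)
[0.20122948 0.51164033 0.23086659] [[-0.001  0.366  0.931]
 [-0.001  0.931 -0.366]
 [-1.    -0.001 -0.   ]] 0.15
```

View pics/all0.png

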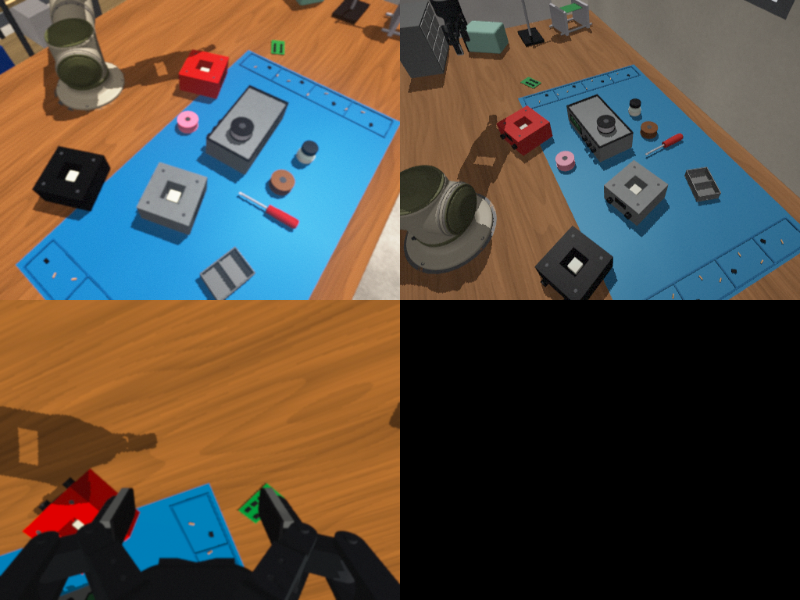

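The scene picture (top left, scaled by 0.78) shows the long grey supply at about (247,128), with the black and grey spool on it at (241,127). The spool could be confused with the pink one at (187,122) or the brown one at (282,182). The tester could be confused with the grey one at (172,197), the black one at (72,178) and the red one at (204,72). I choose the black spool on the long grey supply and check it in a crop.

Run:
```python
from h import *
for n,c in [("scene",(308,162)),("side",(256,160))]:
    d=np.load(f"pics/{n}0.npz"); k=(*d["k"],d["T"]); P=cloud(n,d["D"],k); z=P[...,2]
    if n=="scene": ctr=ray(n,*c,0.1,k); print("spool approx",ctr)
    near=np.hypot(P[...,0]-ctr[0],P[...,1]-ctr[1])<0.22
    sp=near&(z>0.088)&(z<0.112)&(np.hypot(P[...,0]-ctr[0],P[...,1]-ctr[1])<.06)
    m=near&(z>0.06)&(z<0.115)
    nl,lab,st,_=cv2.connectedComponentsWithStats(m.astype(np.uint8)); print([list(s) for s in st if s[4]>100])
    # component containing spool
    vv,uu=np.nonzero(sp); l=np.bincount(lab[vv,uu]).argmax(); mm=lab==l
    q=P[mm][:,:2].astype(np.float32); r=cv2.minAreaRect(q*1000); print(n,"rect mm",r, cv2.boxPoints(r).round(0).tolist())
    top=sp&(z>0.095); cc,rr=cv2.minEnclosingCircle(P[top][:,:2].astype(np.float32)*1000); print("spool circle",cc,rr,np.median(z[top]))
    zt=z[mm]; print(np.histogram(zt,bins=np.arange(.06,.116,.004)))
a=cv2.imread("pics/scene0.png")[90:230,240:390]; b=cv2.imread("pics/side0.png")[100:240,190:340]
cv2.imwrite("pics/crop.png",np.hstack([cv2.resize(a,None,fx=2.6,fy=2.6),cv2.resize(b,None,fx=2.6,fy=2.6)]))
```

```text
spool approx [0.53701282 0.09566576 0.1       ]
[[np.int32(0), np.int32(0), np.int32(512), np.int32(384), np.int32(189881)], [np.int32(264), np.int32(109), np.int32(106), np.int32(101), np.int32(5506)], [np.int32(210), np.int32(209), np.int32(56), np.int32(47), np.int32(1127)]]
scene rect mm ((532.4501953125, 150.38223266601562), (131.0060272216797, 242.21226501464844), 4.2801127433776855) [[458.0, 266.0], [476.0, 25.0], [607.0, 35.0], [589.0, 276.0]]
spool circle (537.5892944335938, 101.39778137207031) 31.794330596923828 0.09980720050668168
(array([  83,  303, 3586,  610,  238,   35,   25,   34,    8,  332,  252,
          0,    0,    0]), array([0.06 , 0.064, 0.068, 0.072, 0.076, 0.08 , 0.084, 0.088, 0.092,
       0.096, 0.1  , 0.104, 0.108, 0.112, 0.116]))
[[np.int32(0), np.int32(0), np.int32(512), np.int32(384), np.int32(192665)], [np.int32(213), np.int32(120), np.int32(86), np.int32(73), np.int32(3213)], [np.int32(267), np.int32(206), np.int32(52), np.int32(28), np.int32(667)]]
side rect mm ((530.9527587890625, 148.61488342285156), (131.91842651367188, 244.41908264160156), 4.193281173706055) [[456.0, 266.0], [474.0, 22.0], [606.0, 32.0], [588.0, 275.0]]
spool circle (536.5173950195312, 99.37770080566406) 32.079673767089844 0.0998527146110133
(array([  83,  185, 1949,  406,  178,   20,   26,   22,   14,  177,  153,
          0,    0,    0]), array([0.06 , 0.064, 0.068, 0.072, 0.076, 0.08 , 0.084, 0.088, 0.092,
       0.096, 0.1  , 0.104, 0.108, 0.112, 0.116]))
```

View pics/crop.png

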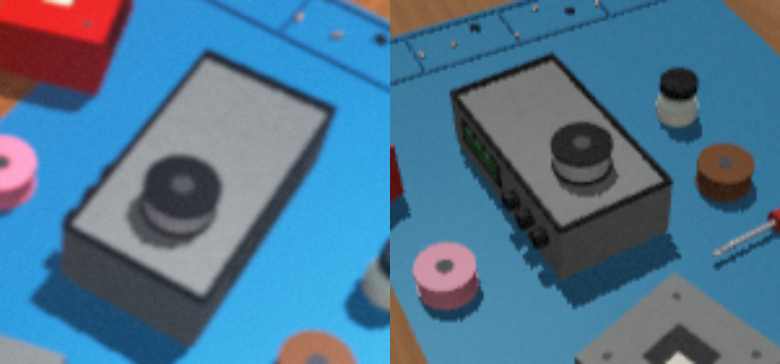

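The supply centre is at about (0.5317, 0.1495), yaw about 4.2°. The well should be near (0.5354, 0.0996) and the spool is at (0.537, 0.100). The crops confirm it: the display side faces the robot, and the spool is the black-flanged one with the grey winding. I'll push towards +y with the two fingertips about 30 mm apart, straddling the spool's near side.

```bash
python3 -m crank '{"hand":[165,165,165,165,165],"translation":[[0,-0.0264,0.042],[0,-0.0528,0.084],[0,-0.0792,0.126],[0,-0.1056,0.168],[0,-0.132,0.210]],"dr":[[0.14,0,0],[0.28,0,0],[0.42,0,0],[0.56,0,0],[0.70,0,0]]}' 40
python3 - <<'E'
from h import *
s=sensors.observe(); R=np.array(s["tool_rot"]); print(R.round(3))
t=np.array([.5404,.0549,.17]); print("shift",R.T@(t-s["position"]))
print("yaw now",np.degrees(np.arctan2(R[1,1],R[0,1])))
E
```

```text
time_s: 0.65
position: [0.3491, 0.3104, 0.2313]
tool_rot: [[-0.0, 0.882, 0.471], [-0.0, 0.471, -0.882], [-1.0, -0.0, -0.0]]
ft_force: [1.2, -0.0, 1.0]
grip_width: 0.0304
[[-0.     0.882  0.471]
 [-0.     0.471 -0.882]
 [-1.    -0.    -0.   ]]
shift [0.06123486 0.0483753  0.31548045]
yaw now 28.109636757702617
```

```bash
python3 -m crank '{"hand":[165,165,165,165,165],"translation":[[0,0.0075,0.048],[0,0.015,0.096],[0.01,0.0225,0.144],[0.02,0.03,0.192],[0.03,0.0375,0.236]],"dr":[[0.09,0,0],[0.18,0,0],[0.27,0,0],[0.36,0,0],[0.417,0,0]]}'
python3 - <<'E'
from h import *
s=sensors.observe(); R=np.array(s["tool_rot"]); print(R.round(3))
t=np.array([.5404,.0549,.13]); print("shift",R.T@(t-s["position"]))
print("yaw now",np.degrees(np.arctan2(R[1,1],R[0,1])))
E
```

```text
time_s: 1.15
position: [0.4947, 0.1203, 0.2009]
tool_rot: [[-0.0, 0.997, 0.075], [-0.0, 0.075, -0.997], [-1.0, -0.0, 0.0]]
ft_force: [0.8, 0.6, 1.1]
grip_width: 0.0301
[[-0.     0.997  0.075]
 [-0.     0.075 -0.997]
 [-1.    -0.     0.   ]]
shift [0.07088394 0.04069236 0.06864294]
yaw now 4.297050187160733
```

```bash
python3 -m crank '{"hand":[165,165,165,165,165],"translation":[[0,0.02,0.034],[0.01,0.0405,0.0686],[0.05,0.0405,0.0686],[0.07,0.0405,0.0686],[0.07,0.0405,0.0686]],"dr":[[0,0,0],[0,0,0],[0,0,0],[0,0,0],[0,0,0]]}'
python3 - <<'E'
from h import *
for n in ["scene","side"]:
    im,D=cams.get_image(n); cv2.imwrite(f"pics/{n}1.png",im)
w,_=cams.get_image("wrist")
a=cv2.imread("pics/scene1.png")[60:250,220:410]; b=cv2.imread("pics/side1.png")[60:250,170:360]
cv2.imwrite("pics/v1.png",np.hstack([cv2.resize(a,(400,400)),cv2.resize(b,(400,400))]))
print(sensors.observe()["position"])
E
```

```text
time_s: 1.65
position: [0.5381, 0.057, 0.1286]
tool_rot: [[-0.006, 0.997, 0.078], [0.001, 0.078, -0.997], [-1.0, -0.006, -0.001]]
ft_force: [0.3, -0.2, 0.4]
grip_width: 0.03
[0.54010369 0.05732614 0.13254869]
```

View pics/v1.png

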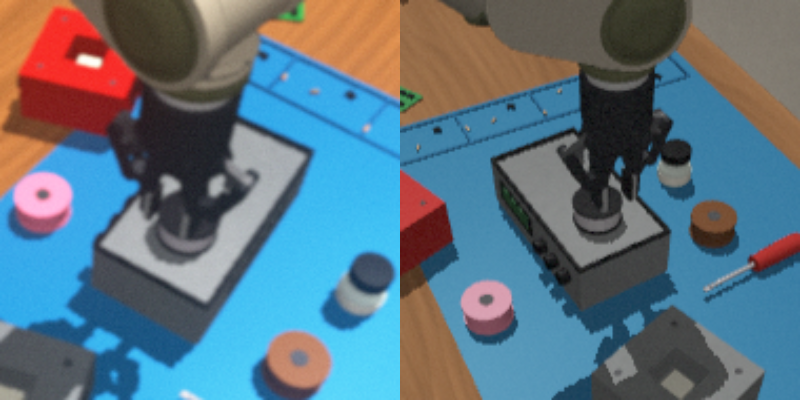

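The fingers show up dark against the black spool in both views, so I'll check by projecting the TCP and viewing a close crop.

Run:
```python
from h import *
s=sensors.observe(); p=np.array(s["position"]); R=np.array(s["tool_rot"]); o=[]
for n in ["scene","side"]:
    f,cx,cy,T=K(n); im=cv2.imread(f"pics/{n}1.png"); 
    def pr(x):
        c=np.linalg.inv(T)@np.r_[x,1]; return np.array([f*c[0]/c[2]+cx,f*c[1]/c[2]+cy])
    u=pr(p).astype(int); x0,y0=u-35; c=cv2.resize(im[y0:y0+80,x0:x0+80],(400,400),interpolation=cv2.INTER_CUBIC)
    c=cv2.convertScaleAbs(c,alpha=1.8,beta=20)
    for q,col in [(p+R[:,1]*.015,(0,0,255)),(p-R[:,1]*.015,(0,255,255)),(np.array([.5368,.1004,.1]),(0,255,0))]:
        cv2.circle(c,tuple(int(v) for v in (pr(q)-[x0,y0])*5),4,col,-1)
    o.append(c)
cv2.imwrite("pics/v2.png",np.hstack(o))
```

```text
(no output)
```

View pics/v2.png

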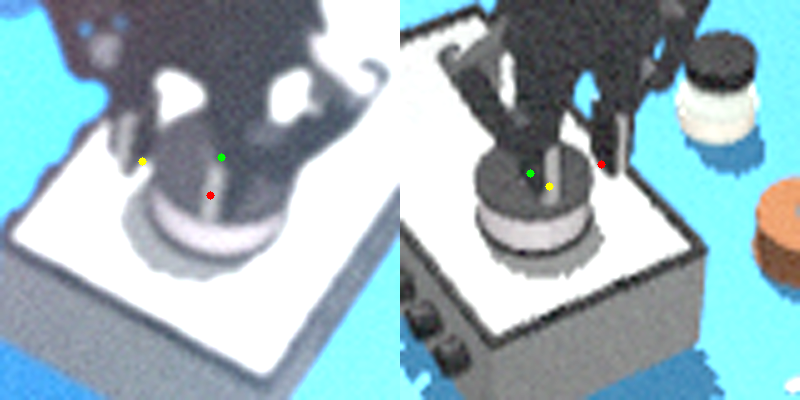

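The fingertips are where expected, on the spool's -y side, at (125,165)/(212,215) in the left crop. Next I descend.

```bash
python3 -m crank '{"hand":[165,165,165,165,165],"translation":[[0.015,0,0.002],[0.03,0,0.002],[0.044,0,0.002],[0.054,0,0.002],[0.054,0,0.002]],"dr":[[0,0,0],[0,0,0],[0,0,0],[0,0,0],[0,0,0]]}'
python3 -m crank '{"hand":[165,165],"translation":[[0,0,0],[0,0,0]],"dr":[[0,0,0],[0,0,0]]}'
```

```text
time_s: 2.3
position: [0.5396, 0.0554, 0.0772]
tool_rot: [[-0.0, 0.997, 0.079], [0.0, 0.079, -0.997], [-1.0, -0.0, -0.0]]
ft_force: [-0.4, -0.4, 0.2]
grip_width: 0.0305
time_s: 2.5
position: [0.5402, 0.0552, 0.0783]
tool_rot: [[0.002, 0.997, 0.079], [-0.0, 0.079, -0.997], [-1.0, 0.002, 0.0]]
ft_force: [-0.1, -0.1, -0.4]
grip_width: 0.0298
```

```bash
Z='[[0,0,0],[0,0,0],[0,0,0],[0,0,0],[0,0,0]]'; python3 -m crank '{"hand":[165,165,165,165,165],"translation":[[0.003,0,0],[0.003,0,-0.005],[0.003,0,-0.011],[0.003,0,-0.018],[0.003,0,-0.025]],"dr":[[0,0,0],[0,0,0],[0,0,0],[0,0,0],[0,0,0]]}'
python3 - <<'E'
from h import *
for n in ["side"]:
    k=K(n); im,D=cams.get_image(n); cv2.imwrite(f"pics/{n}2.png",cv2.resize(im[80:240,170:380],None,fx=3,fy=3))
E
```

```text
time_s: 3.0
position: [0.5376, 0.0808, 0.0744]
tool_rot: [[0.0, 0.997, 0.079], [-0.0, 0.079, -0.997], [-1.0, 0.0, 0.0]]
ft_force: [0.6, -0.7, 0.4]
grip_width: 0.0301
```

View pics/side2.png

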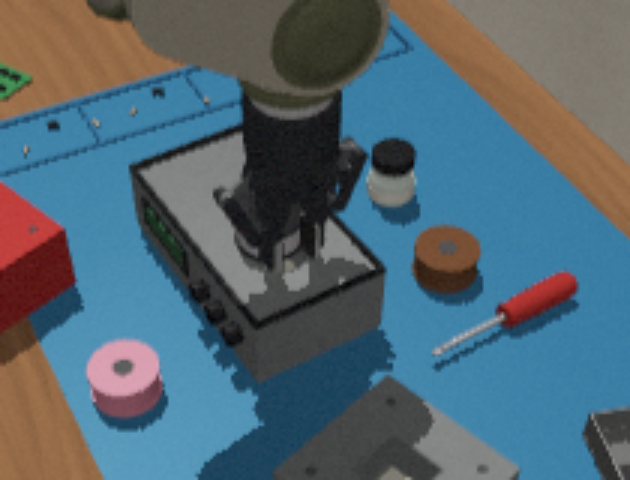

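The spool, at (265,235), lies upright against the two fingers at (278,250) and (315,235) and is sliding. I continue the push.

```bash
python3 -m crank '{"hand":[165,165,165,165,165],"translation":[[0,0,-0.007],[0,0,-0.014],[0,0,-0.021],[0,0,-0.028],[0,0,-0.035]],"dr":[[0,0,0],[0,0,0],[0,0,0],[0,0,0],[0,0,0]]}'
python3 -m crank '{"hand":[165,165,165,165,165],"translation":[[0,0,-0.007],[0,0,-0.014],[0,0,-0.021],[0,0,-0.028],[0,0,-0.035]],"dr":[[0,0,0],[0,0,0],[0,0,0],[0,0,0],[0,0,0]]}'
python3 -m crank '{"hand":[165,165,165,165],"translation":[[0,0,-0.003],[0,0,-0.005],[0,0,-0.005],[0,0,-0.005]],"dr":[[0,0,0],[0,0,0],[0,0,0],[0,0,0]]}'
python3 - <<'E'
from h import *
im,D=cams.get_image("side"); P=cloud("side",D); q=(P[...,2]>.093)&(P[...,2]<.106)&(np.hypot(P[...,0]-.531,P[...,1]-.18)<.07)
cc,r=cv2.minEnclosingCircle(P[q][:,:2].astype(np.float32)*1000); print(cc,r)
E
```

```text
time_s: 3.55
position: [0.5349, 0.1156, 0.0743]
tool_rot: [[-0.0, 0.997, 0.079], [-0.0, 0.079, -0.997], [-1.0, -0.0, 0.0]]
ft_force: [0.0, -1.4, 0.5]
grip_width: 0.0303
time_s: 4.05
position: [0.5321, 0.1505, 0.0743]
tool_rot: [[-0.0, 0.997, 0.079], [-0.0, 0.079, -0.997], [-1.0, -0.0, -0.0]]
ft_force: [0.6, -1.1, -0.6]
grip_width: 0.0302
time_s: 4.45
position: [0.5317, 0.1549, 0.0742]
tool_rot: [[-0.0, 0.997, 0.079], [0.0, 0.079, -0.997], [-1.0, -0.0, -0.0]]
ft_force: [-0.6, -0.1, 0.4]
grip_width: 0.0302
(528.13330078125, 179.9772491455078) 42.80500030517578
```

The spool should now be near y ≈ 0.193, about 93 mm from the well. I back off, rise, and look.

```bash
python3 -m crank '{"hand":[165,165,165,165,165],"translation":[[0,0,0.008],[0,0,0.016],[-0.03,0,0.026],[-0.07,0,0.04],[-0.07,0,0.055]],"dr":[[0,0,0],[0,0,0],[0,0,0],[0,0,0],[0,0,0]]}'
python3 -m crank '{"hand":[255,255,255,255,255],"translation":[[0,0,0.02],[0,0,0.04],[0,0,0.06],[0,0,0.08],[0,0,0.08]],"dr":[[0,0,0],[0,0,0],[0,0,0],[0,0,0],[0,0,0]]}'
python3 - <<'E'
from h import *
o=[]
for n in ["scene","side"]:
    im,D=cams.get_image(n); P=cloud(n,D); z=P[...,2]
    q=(z>.095)&(z<.106)&(np.hypot(P[...,0]-.528,P[...,1]-.193)<.05)
    print(n,cv2.minEnclosingCircle(P[q][:,:2].astype(np.float32)*1000))
    # key: bright off-white below top
    k=(z<.066)&(z>.025)&(np.hypot(P[...,0]-.5354,P[...,1]-.0996)<.03); print(k.sum(), np.median(P[k],0) if k.any() else 0)
    o.append(cv2.resize(im[70:250,190:390] if n=="scene" else im[70:250,170:370],(400,360)))
cv2.imwrite("pics/v3.png",np.hstack(o))
s=sensors.observe(); print(s["position"],s["grip_width"])
E
```

```text
time_s: 5.0
position: [0.5383, 0.0989, 0.1489]
tool_rot: [[0.009, 0.997, 0.079], [-0.0, 0.079, -0.997], [-1.0, 0.009, 0.001]]
ft_force: [0.6, -0.5, 0.2]
grip_width: 0.0301
time_s: 5.5
position: [0.5425, 0.0178, 0.1439]
tool_rot: [[-0.0, 0.997, 0.076], [-0.0, 0.076, -0.997], [-1.0, -0.0, 0.0]]
ft_force: [1.0, 1.1, 0.2]
grip_width: 0.0002
scene ((530.7899780273438, 194.84446716308594), 31.87383270263672)
139 [0.53926544 0.10813492 0.04755799]
side ((527.3506469726562, 193.44837951660156), 32.047454833984375)
166 [0.54168002 0.11698868 0.04972234]
[0.54223705 0.019891   0.14401974] 7.21833262842382e-05
```

View pics/v3.png

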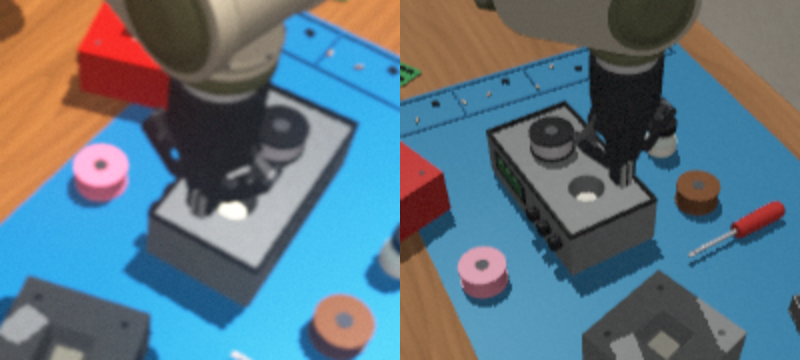

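The spool lies flat at about (0.529, 0.194), and the well with its white key is open at side crop (586,190). I check the well centre by casting its outline onto the top plane.

Run:
```python
from h import *
k=K("side"); im,D=cams.get_image("side"); P=cloud("side",D,k); z=P[...,2]
v,u=np.mgrid[:384,:512]; f,cx,cy,T=k
d=np.stack([(u-cx)/f,(v-cy)/f,np.ones_like(u,float)],-1)@T[:3,:3].T; L=T[:3,3]+d*((.07-T[2,3])/d[...,2])[...,None]
m=((z<.066)&(np.hypot(L[...,0]-.5354,L[...,1]-.0996)<.035)).astype(np.uint8)
n,lab,st,c=cv2.connectedComponentsWithStats(m); i=1+st[1:,4].argmax(); q=L[lab==i][:,:2].astype(np.float32)*1000
print(st[i],cv2.minEnclosingCircle(q),q.mean(0),q.min(0),q.max(0))
s=sensors.observe(); R=np.array(s["tool_rot"]); print(s["position"],R.T@(np.array([.5354,.0996,.09])-s["position"]))
```

```text
[254 159  18  12 165] ((533.8872680664062, 97.96558380126953), 23.345176696777344) [533.4807   96.49589] [510.95038  74.97284] [556.99756 118.35878]
[0.5422172  0.02043214 0.14409347] [ 0.05412071 -0.00055219 -0.07944037]
```

```bash
python3 -m crank '{"hand":[255,255,255,255,255],"translation":[[0,0,-0.04],[0,-0.001,-0.079],[0.02,-0.001,-0.079],[0.045,-0.001,-0.079],[0.045,-0.001,-0.079]],"dr":[[0,0,0],[0,0,0],[0,0,0],[0,0,0],[0,0,0]]}'
python3 -m crank '{"hand":[255,255],"translation":[[0,0,0],[0,0,0]],"dr":[[0,0,0],[0,0,0]]}'
python3 - <<'E'
from h import *
o=[]
for n in ["scene","side"]:
    im,_=cams.get_image(n); f,cx,cy,T=K(n); c=np.linalg.inv(T)@np.array([.5354,.0996,.075,1]); u,v=int(f*c[0]/c[2]+cx),int(f*c[1]/c[2]+cy)
    o.append(cv2.convertScaleAbs(cv2.resize(im[v-40:v+40,u-40:u+40],(400,400),interpolation=cv2.INTER_CUBIC),alpha=1.6,beta=20))
cv2.imwrite("pics/v4.png",np.hstack(o)); print(sensors.observe()["position"])
E
```

```text
time_s: 6.15
position: [0.5334, 0.1, 0.0969]
tool_rot: [[-0.006, 0.997, 0.08], [0.0, 0.08, -0.997], [-1.0, -0.006, -0.001]]
ft_force: [-0.4, 0.0, -0.1]
grip_width: 0.0001
time_s: 6.35
position: [0.5358, 0.0991, 0.1005]
tool_rot: [[0.002, 0.997, 0.079], [-0.0, 0.079, -0.997], [-1.0, 0.002, 0.0]]
ft_force: [1.3, 0.5, -0.2]
grip_width: -0.0001
[0.53572528 0.09890389 0.1004011 ]
```

View pics/v4.png

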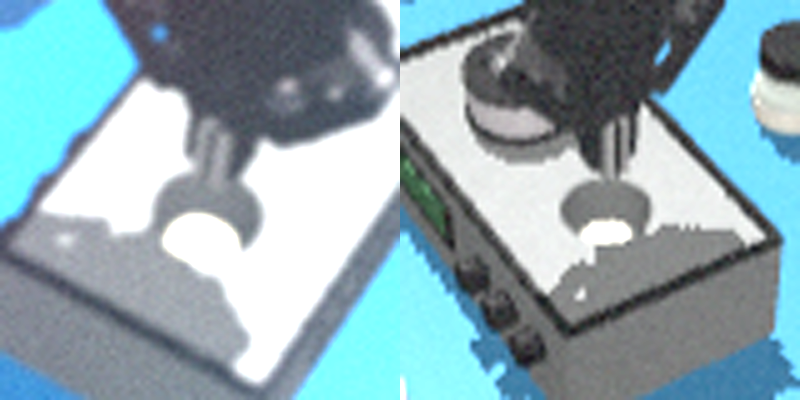

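The fingertips are at left (213,180) and right (613,178), centred over the well at (208,220) and (606,210). Next I descend to just above the key (z ≈ 0.048).

```bash
python3 -m crank '{"hand":[255,255,255,255,255],"translation":[[0.012,0,0],[0.024,0,0],[0.036,0,0],[0.046,0,0],[0.046,0,0]],"dr":[[0,0,0],[0,0,0],[0,0,0],[0,0,0],[0,0,0]]}'
python3 -m crank '{"hand":[255,255,255,255,255],"translation":[[0.003,0,0],[0.006,0,0],[0.008,0,0],[0.010,0,0],[0.010,0,0]],"dr":[[0,0,0],[0,0,0],[0,0,0],[0,0,0],[0,0,0]]}'
```

```text
time_s: 6.95
position: [0.5344, 0.0989, 0.0515]
tool_rot: [[-0.003, 0.997, 0.079], [0.0, 0.079, -0.997], [-1.0, -0.003, -0.0]]
ft_force: [0.5, -0.9, 0.4]
grip_width: 0.0002
time_s: 7.45
position: [0.5355, 0.099, 0.0435]
tool_rot: [[0.001, 0.997, 0.079], [-0.0, 0.079, -0.997], [-1.0, 0.001, 0.0]]
ft_force: [-0.1, -0.3, 3.2]
grip_width: 0.0002
```

```bash
python3 -m crank '{"hand":[255,255,255,255,255],"translation":[[0.001,0,0],[0.002,0,0],[0.003,0,0],[0.003,0,0],[0.003,0,0]],"dr":[[0,0,0],[0,0,0],[0,0,0],[0,0,0],[0,0,0]]}'
```

```text
time_s: 7.95
position: [0.5356, 0.099, 0.0419]
tool_rot: [[0.002, 0.997, 0.079], [-0.0, 0.079, -0.997], [-1.0, 0.002, 0.0]]
ft_force: [-4.0, -0.9, 16.7]
grip_width: -0.0004
```

At 16.7 N and z = 0.0419 the key is on its hard stop. I hold for over a second.

```bash
for i in 1; do python3 -m crank '{"hand":[255,255,255,255,255],"translation":[[0,0,0],[0,0,0],[0,0,0],[0,0,0],[0,0,0]],"dr":[[0,0,0],[0,0,0],[0,0,0],[0,0,0],[0,0,0]]}'; python3 -m crank '{"hand":[255,255,255,255,255],"translation":[[0,0,0],[0,0,0],[0,0,0],[0,0,0],[0,0,0]],"dr":[[0,0,0],[0,0,0],[0,0,0],[0,0,0],[0,0,0]]}'; done
python3 -m crank '{"hand":[255,255,255,255,255],"translation":[[-0.006,0,0],[-0.02,0,0],[-0.05,0,0],[-0.09,0,0],[-0.13,0,0]],"dr":[[0,0,0],[0,0,0],[0,0,0],[0,0,0],[0,0,0]]}'
python3 -m crank '{"hand":[255,255,255,255,255],"translation":[[0,0,0.04],[0,0,0.08],[0,0,0.1],[0,0,0.1],[0,0,0.1]],"dr":[[0,0,0],[0,0,0],[0,0,0],[0,0,0],[0,0,0]]}'
python3 - <<'E'
from h import *
o=[]
for n in ["scene","side"]:
    im,D=cams.get_image(n); P=cloud(n,D); z=P[...,2]
    q=(z>.095)&(z<.106)&(np.hypot(P[...,0]-.528,P[...,1]-.193)<.05)
    print(n,cv2.minEnclosingCircle(P[q][:,:2].astype(np.float32)*1000),np.ptp(z[q]))
    w=(im.min(2)>120)&(z<.066)&(np.hypot(P[...,0]-.535,P[...,1]-.099)<.022); print("key z",w.sum(),np.median(z[w]))
    o.append(cv2.resize(im,(400,300)))
cv2.imwrite("pics/v5.png",np.hstack(o)); s=sensors.observe(); print(s["position"],s["ft_force"])
E
```

```text
time_s: 8.45
position: [0.5356, 0.099, 0.0419]
tool_rot: [[0.002, 0.997, 0.079], [-0.0, 0.079, -0.997], [-1.0, 0.002, 0.0]]
ft_force: [-2.9, 0.2, 17.2]
grip_width: 0.0
time_s: 8.95
position: [0.5356, 0.099, 0.0418]
tool_rot: [[0.002, 0.997, 0.079], [-0.0, 0.079, -0.997], [-1.0, 0.002, 0.0]]
ft_force: [-3.3, 0.4, 17.6]
grip_width: 0.0002
time_s: 9.45
position: [0.5346, 0.099, 0.1712]
tool_rot: [[-0.002, 0.997, 0.079], [0.0, 0.079, -0.997], [-1.0, -0.002, -0.0]]
ft_force: [0.7, -0.2, -1.2]
grip_width: 0.0004
time_s: 9.95
position: [0.5428, -0.0006, 0.1699]
tool_rot: [[-0.001, 0.997, 0.078], [0.001, 0.078, -0.997], [-1.0, -0.001, -0.001]]
ft_force: [-0.0, -0.2, 0.2]
grip_width: 0.0001
scene ((529.9069213867188, 194.75735473632812), 31.787734985351562) 0.008209700051448943
key z 91 0.04788288848999367
side ((528.4275512695312, 194.19857788085938), 32.94854736328125) 0.0096738988827747
key z 36 0.047813715752803465
[5.42836021e-01 2.29247100e-04 1.70091490e-01] [ 0.52996355 -0.50182598 -0.10978436]
```

View pics/v5.png

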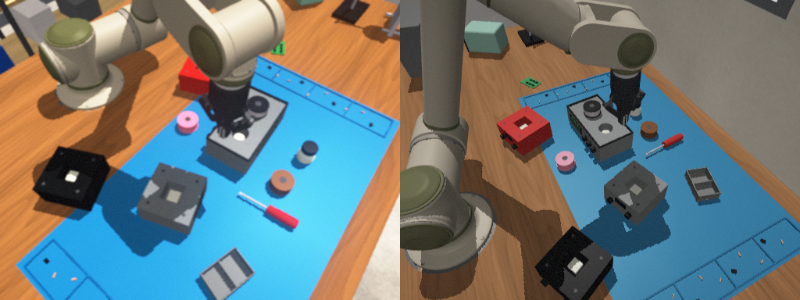

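The key is back up (face at z 0.048), the spool lies flat 95 mm from the well, the other objects are in place, and the arm is free. I hand it in.

```bash
python3 -c "
from rig import env; env.close_job()"
```

```text
the job is handed in; nothing more can be done
```

The job is done and handed in; `close_job` gives no verdict, so these are my own last checks.

- **Spool:** I slid it about 95 mm along the supply's top with two half-open fingertips. Both cameras then put it flat at about (0.529, 0.194), roughly 95 mm from the well. Its height was never measured during the push.
- **Reset key:** I pressed it with the shut fingers until they stopped about 6 mm below the key's rest height at about 17 N. I held it there for over 1 s. It came back up: the cameras read its face at z ≈ 0.048, which is its rest height.
- **Other things:** The arm is clear at z ≈ 0.17 with about 0 N on the wrist. The square key was never approached. The screwdriver, jar and bits box look unmoved in the last picture, but I did not measure them. The clock stood at about 10 s of 42 s.
- **Disagreements:** The two cameras differed by 1–2 mm on spool and supply positions, which was harmless here. One mid-push measurement of the spool, with the fingers in view, was spoiled (circle radius 43 mm instead of 31), so I discarded it and measured again after retreating.

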